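# Dock the lens tray in front of the clip-on mirror

### The job

Push the white lens tray, with the green-capped lens case riding on it, along its rail towards the clip-on round mirror until the tray's sprung nose drops into the catch between the two posts at the mirror's foot, and leave it seated there. Just push the tray with the fingers; do not grip, lift or touch the lens case, and leave everything else on the rack and counter where it is.

Things in the scene. Friction and masses are not known exactly. Their poses are not given: they have to be found in the camera images.
- rack: bamboo bridge rack across the white basin, 560 mm along its y, 260 along x (-120 to +140), 20 thick; origin on its underside below the rail's middle; z up, +y along the rail, +x away from the robot (yaw within 0.15 rad of zero). Top 20 mm above the origin; an aluminium rail 36 mm wide, 6 high lies on it along y. Loose things up to 58 mm tall stand along its far edge, x 70 to 140 mm.
- tray_mid (a point): middle of the deck of the white lens tray, a solid rounded slab on the rail, 100 mm along x, 120 along y; axes as the rack's. Its flat end faces, at y = +60 and -60 mm, reach from 22 mm below this point up to it; the rack's top is 29 mm, the rail's top 23 mm below. Push an end face with a shut fingertip about 13 mm below this point. A 5 mm lip round the lens case stands on the far half.
- tray (a joint): travel of the tray along the rail from where it starts (m), growing towards the rack's +y, limits -0.19 to +0.19, 0 at the start. Dragging it takes about 1.5 N (plus 8 N per m/s); it stays where it is left and cannot be lifted or turned.
- nose_tip (a point): middle of the sprung steel ball (16 mm) on the tray's near (-x) side, level with the tray's middle in y, 56 mm from the rail's middle. Riding over a post, from about 26 mm before the seat, it raises the push to about 7 N; some 12 mm before the seat it is drawn in by itself and the push drops to nothing. About 6 N more pushes it on, over the second post and out; it can be pushed back from the other end.
- mirror: round plastic mirror, 90 mm across, 119 high, clipped on the near (-x) edge of the rack, left or right of the tray. Its clip carries the catch: two upright posts 20 mm thick, 25 mm apart along y between centres. Origin on the rack's top midway between the posts, 68 mm to -x of the rail's middle; axes as the rack's. The tray is seated when its middle has this y in the rack's frame, to about 1 mm.
- cup: clip-on cup, 42 mm across, 66 mm high (a thin nail file in it reaches 100 mm), clipped on the same edge of the rack on the other side of the tray from the mirror; it has no posts and no catch. Origin as the mirror's.
- case: loose lens case with two green screw caps, 60 mm along y, 29 mm along x, 18 mm high, lying within the lip on the tray's deck, about 24 mm to +x of the tray's middle. Origin under its centre. Not to be touched or lifted.
- jar: closed square glass jar, 40 mm square, 47 mm tall, loose on the far edge of the rack; origin under its centre.
- tweezer: aluminium tweezer, 100 mm long, 6 mm high, loose on the far edge of the rack; origin under its middle.
- dropper: small dropper bottle, 28 mm across, 58 mm tall, loose on the far edge of the rack; origin under its centre.
- tin: flat round tin, 42 mm across, 18 mm tall, loose on the far edge of the rack; origin under its centre.
- solution: lens-solution bottle, 60 mm across, 150 mm tall, loose on the counter at the left of the basin; origin under its centre.
- tumbler: glass tumbler, 72 mm across, 95 mm tall, loose on the counter at the right of the basin; origin under its centre.

How it is judged (in metres and radians):
At the end, for the whole second after the job is handed in: the tray stands at rest in the catch, its middle within 3 mm of the middle of the two posts along the rail, and the lens case lies flat within the lip on the tray (within 4 mm in height and 14 mm sideways of its place) (y of tray_mid in the frame of mirror between -0.003 and 0.003 m and velocity of joint tray between -0.005 and 0.005 m/s and z of case in the frame of tray_mid between -0.004 and 0.004 m and x of case in the frame of tray_mid between 0.01 and 0.038 m and y of case in the frame of tray_mid between -0.012 and 0.012 m); the robot touches nothing.
It fails at once if the lens case is touched by the robot (contact force between any of the fingers, the arm and case above 0.3 N).
It fails at once if the lens case is lifted or thrown off the tray (z of case in the frame of tray_mid above 0.01 m).
It fails at once if another loose thing is knocked, lifted or moved by more than 15 mm (distance of any of jar, tweezer, dropper, tin, solution, tumbler from where it was at the start of the episode above 0.015 m).
It also fails if it takes over 48 s, if anything falls off the work surface, if the arm or the gripper's body presses on something with over 40 N, if the wrist force passes 120 N, or if a joint passes its speed limit or range.

### The arm

A 6-joint arm with a two-finger parallel gripper is mounted at the origin on the work surface. World frame = base frame: x ahead of the robot, y to its left, z up, the work surface at z = 0. Lengths are in mm, angles in rad, forces in N, time in s.
With the tool pointing down it reaches from about 350 to 925 mm from the base axis. Payload 6.4 kg.
Tool frame: the origin (TCP) lies midway between the tips of the shut fingers; the grasp point (between the pads) lies 19 mm behind it (grip_point_offset is the distance from the TCP to the grasp point, in mm); x points along the fingers, y is the direction in which the jaws open and shut, and the axes are right-handed (so a half turn about x gives the same grasp; the last joint's range is limited). The gripper opens to 85 mm and grips with 20 to 120 N. Pads are 22 mm wide; open, the fingers measure 114 mm over their backs; the gripper's body (76 mm by 85 mm) begins 54 mm behind the grasp point. The pads swing forward as they close: fully open they stand 13 mm farther back than shut.
Start: joints at [0.986, 0.245, 1.558, -0, 1.339, -0.174], TCP at [259.571, 595.934, 231.29] pointing down, gripper open.
Joint ranges: [-3.13, 3.13], [-1.02, 2.26], [0.13, 2.54], [-0.95, 4.09], [0.21, 2.88], [-2.74, 2.74]. Speed limits (rad/s): [2.57, 2.57, 3.14, 3.14, 3.14, 3.14].

### API

Orientations are given as a unit quaternion [x, y, z, w].
In Python, from plant import move_ptp, move_straight, movej, gripper_open, close_gripper, dwell, inverse_kinematics, get_state, snapshot, MotionError, close_job, boxes_of, trace, grip_point_offset gives the robot as it stands. Calls block until the motion is done:
- move_ptp(position, orientation): joint-space move of the TCP to a pose.
- move_straight(position, attitude=None, velocity=150, guard=None): straight line of the TCP; attitude=None keeps the orientation; velocity is the mean speed in mm/s. With guard (N) it stops when the force on the tool has changed by that much, and returns True; else False.
- movej(angles): joint-space move.
- gripper_open() and close_gripper(force=None): open the fingers fully, or close them until they stop; force is the grip in N (None keeps the last).
- dwell(seconds).
- inverse_kinematics(position, orientation): joint angles nearest the present ones, or None.
- get_state(): the state.
- snapshot(name): name is "scene" or "side" or "wrist"; returns a dict with "color" (400x640x3 uint8, red, green, blue), "fx", "fy", "cx", "cy" (pixels), "rvec" (rotation vector, rad) and "tvec" (3), from world to camera coordinates, as OpenCV has them. Camera axes: x right, y down, z forward; pixel columns grow to the right and rows downward; lengths in mm; the calibration is good to about 2 mm. A picture is of the moment at which its call begins. There is no depth.
A pose or a line that the arm cannot do raises MotionError and nothing moves.
- close_job(): hands the job in, once; it reports no verdict.
Trained networks look in the newest picture that a camera, given by its name, has taken for a name from the list of things; names that differ only in an ending like _2 or _b are one class to them, and where a whole thing is asked for, a point or a joint stands for the part that bears it (a point fixed in the world has none). Each returns a list of dicts, best first, with "p" (0 to 1); they miss things now and then, are a little off and sometimes report something else, mostly with a low value. They report only what shows in the picture. A call takes as long as a camera call.
- boxes_of(camera, query): "centre" ([x, y, z] in mm, in the coordinates of the camera as it stood for that picture, good to about 4 mm: the middle of the surface that is visible of it).
- trace(camera, query): "pixels" (400x640 bool, what is visible of it).
The state is a dict: "time_s": time; "joint_positions": joint angles; "qvel": joint speeds; "joint_torque": joint torques, N m; "tcp_pos": TCP position; "tcp_rot": TCP orientation; "ft_force": force on the tool from outside, world axes, zero at the start; "wrist_torque": the same for the moment, N m; "finger_gap": finger opening in mm.
Only numpy, scipy, OpenCV 4.12 (cv2) and the standard library are available. Lean on these libraries where they do the work, as an engineer would, in place of code of your own. Each camera call takes 0.05 s, during which the arm holds its last target.

## Working session

There is one attempt and no reset: what is moved stays moved. The work goes in short steps, each a Python script; the robot and the scene stay as the last script left them, time stands still between calls to the robot, and variables do not carry over. Pictures are saved under pics/ and viewed, and the job is handed in when it is done.

```bash
ls; mkdir -p pics; cat > h.py <<'E'
import numpy as np, cv2
from plant import *
def w(s,p):
    R=cv2.Rodrigues(np.array(s["rvec"],float))[0]; return R.T@(np.array(p,float)-np.array(s["tvec"],float).ravel())
def proj(s,P):
    K=np.array([[s["fx"],0,s["cx"]],[0,s["fy"],s["cy"]],[0,0,1.]])
    return cv2.projectPoints(np.array(P,float).reshape(-1,3),np.array(s["rvec"],float),np.array(s["tvec"],float),K,None)[0].reshape(-1,2)
def ray(s,uv):
    R=cv2.Rodrigues(np.array(s["rvec"],float))[0]; t=np.array(s["tvec"],float).ravel()
    d=R.T@np.array([(uv[0]-s["cx"])/s["fx"],(uv[1]-s["cy"])/s["fy"],1.]); return -R.T@t,d
def atz(s,uv,z):
    o,d=ray(s,uv); return o+d*(z-o[2])/d[2]
def save(s,n): cv2.imwrite("pics/"+n+".png",cv2.cvtColor(s["color"],cv2.COLOR_RGB2BGR))
E
python3 - <<'E'
from h import *
st=get_state();print(st["time_s"],st["tcp_rot"],st["ft_force"],st["finger_gap"])
for c in ("scene","side","wrist"):
    s=snapshot(c);save(s,c+"0")
    for q in ("tray","nose_tip","mirror","cup","case","rack","solution","tumbler"):
        r=boxes_of(c,q)
        print(c,q,[(np.round(w(s,d["centre"])),round(d["p"],2)) for d in r[:2]])
E
```

```text
pics
0.0 [ 0.14356045  0.69251888 -0.14489814  0.69196281] [ 1.46484083 -0.61741175 -0.7798176 ] 85.22586189203959
scene tray [(array([549.,  16., 158.]), 0.74), (array([435., -80., 190.]), 0.2)]
scene nose_tip []
scene mirror [(array([434., -81., 189.]), 0.7)]
scene cup [(array([462.,  77., 165.]), 0.78)]
scene case [(array([570.,  13., 178.]), 0.83)]
scene rack [(array([575.,  32., 132.]), 0.6)]
scene solution [(array([599., 456.,  95.]), 0.75), (array([ 641., -188.,  166.]), 0.69)]
scene tumbler [(array([ 546., -463.,   65.]), 0.58)]
side tray [(array([531., -22., 159.]), 0.82)]
side nose_tip []
side mirror [(array([ 435., -102.,  138.]), 0.97), (array([ 540., -140.,  132.]), 0.24)]
side cup [(array([451.,  57., 159.]), 0.74), (array([533., -24., 158.]), 0.67)]
side case [(array([570.,  -2., 175.]), 0.71)]
side rack [(array([ 544., -143.,  132.]), 0.84)]
side solution [(array([574., 434.,  84.]), 0.84)]
side tumbler [(array([ 547., -459.,   67.]), 0.71)]
wrist tray []
wrist nose_tip []
wrist mirror []
wrist cup []
wrist case []
wrist rack []
wrist solution []
wrist tumbler []
```

View pics/scene0.png

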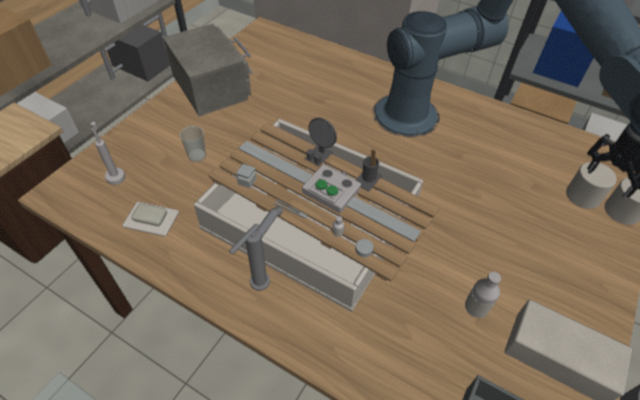

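View pics/side0.png

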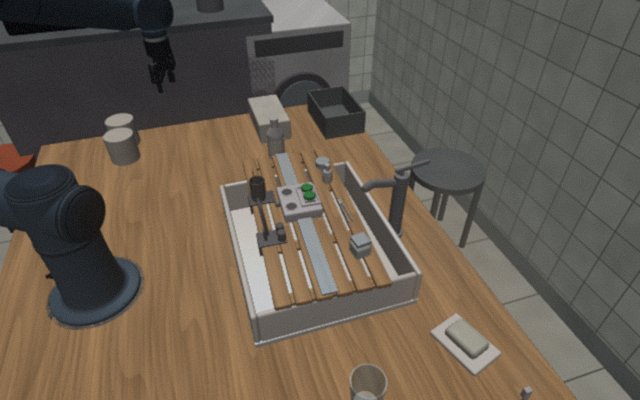

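The scene view shows the mirror at about (320,135) on the robot's right (-y), the tray at (332,187) and the cup at (370,168) on the +y side, so the push goes from the +y end face towards -y. The side view agrees. Next I'll take a closer look with the wrist camera.

```bash
cat >> h.py <<'E'
from scipy.spatial.transform import Rotation as Ro
def quat(yaw,sgn=1):
    y=sgn*np.array([np.cos(yaw),np.sin(yaw),0]); x=np.array([0,0,-1.]); z=np.cross(x,y)
    return Ro.from_matrix(np.c_[x,y,z]).as_quat()
E
python3 - <<'E'
from h import *
print("R0",np.round(Ro.from_quat(get_state()["tcp_rot"]).as_matrix(),2).tolist())
for s in(1,-1):
    print(s,inverse_kinematics([540,60,420],quat(0,s)),inverse_kinematics([540,80,150],quat(0,s)))
E
```

```text
R0 [[0.0, 0.4, 0.92], [-0.0, 0.92, -0.4], [-1.0, 0.0, 0.0]]
1 [-9.80988765e-02 -9.74781189e-02  1.58228893e+00 -4.44089210e-16
  1.65678184e+00 -9.80988765e-02] [-6.06802660e-02  9.25650179e-02  1.88794950e+00 -4.44089210e-16
  1.16107814e+00 -6.06802660e-02]
-1 None None
```

View pics/wrist0.png

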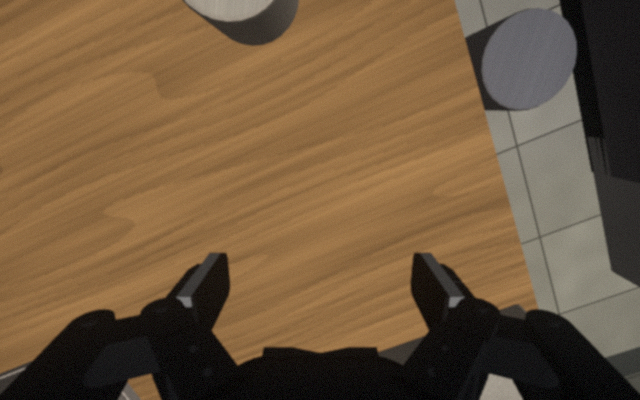

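```bash
python3 - <<'E'
from h import *
p=get_state()["tcp_pos"]
move_straight([p[0],p[1],420],velocity=250)
move_ptp([540,60,420],quat(0))
close_gripper(40)
s=snapshot("wrist");save(s,"wrist1")
import pickle;pickle.dump(s,open("w1.pkl","wb"))
for q in ("tray","nose_tip","mirror","cup","case","rack"):
    r=boxes_of("wrist",q)
    print(q,[(np.round(w(s,d["centre"])),round(d["p"],2)) for d in r[:2]])
print("cam",ray(s,(320,200)))
st=get_state();print(st["time_s"],st["finger_gap"],st["tcp_pos"])
E
```

```text
tray [(array([533.,  17., 159.]), 0.81)]
nose_tip [(array([484.,  10., 150.]), 0.42)]
mirror [(array([436., -72., 163.]), 0.85)]
cup [(array([453.,  71., 139.]), 0.78), (array([438., -71., 161.]), 0.72)]
case [(array([563.,   4., 182.]), 0.59)]
rack [(array([572., 134., 125.]), 0.79)]
cam (array([540.42313806, 133.19211969, 563.63258648]), array([ 2.41045669e-04, -2.88059190e-01, -9.57612851e-01]))
5.5417 0.32432132200405017 [540.00595761  59.97928454 419.97756966]
```

View pics/wrist1.png

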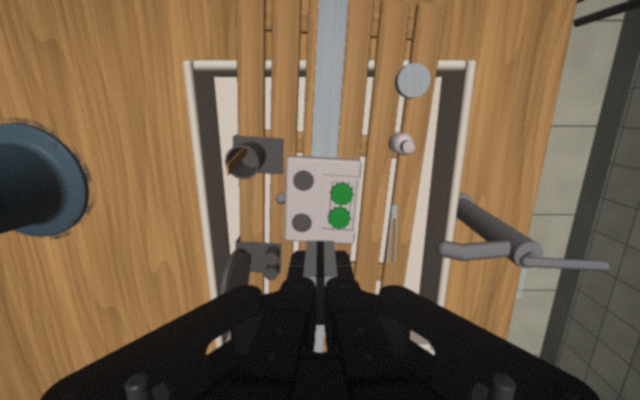

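The wrist view shows the tray deck corners near (288,157), (360,160), (286,238) and (354,243). The nose ball is at (281,198), the mirror clip with its two posts at about (271,258) and (271,270), and the cup at (243,160).

```bash
python3 - <<'E'
from h import *
import pickle;s=pickle.load(open("w1.pkl","rb"))
im=cv2.cvtColor(s["color"],cv2.COLOR_RGB2BGR)
cv2.imwrite("pics/crop1.png",cv2.resize(im[120:290,220:380],None,fx=3.5,fy=3.5,interpolation=cv2.INTER_CUBIC))
for z in(150,160):
    c=[atz(s,u,z) for u in((288,157),(360,160),(354,243),(286,238))]
    print(z,np.round([x[:2] for x in c]).tolist(),[round(np.linalg.norm(c[i]-c[(i+1)%4])) for i in range(4)])
print("rail",[np.round(atz(s,u,135)) for u in((319,0),(347,0),(313,157),(340,157))])
print("ball",atz(s,(281,198),146))
E
```

```text
150 [[498.0, 69.0], [594.0, 65.0], [590.0, -57.0], [491.0, -49.0]] [97, 121, 99, 118]
160 [[499.0, 70.0], [593.0, 66.0], [589.0, -52.0], [493.0, -44.0]] [94, 118, 97, 115]
rail [array([539., 257., 135.]), array([573., 257., 135.]), array([531.,  67., 135.]), array([568.,  67., 135.])]
ball [485.75683393  10.48961936 146.        ]
```

View pics/crop1.png

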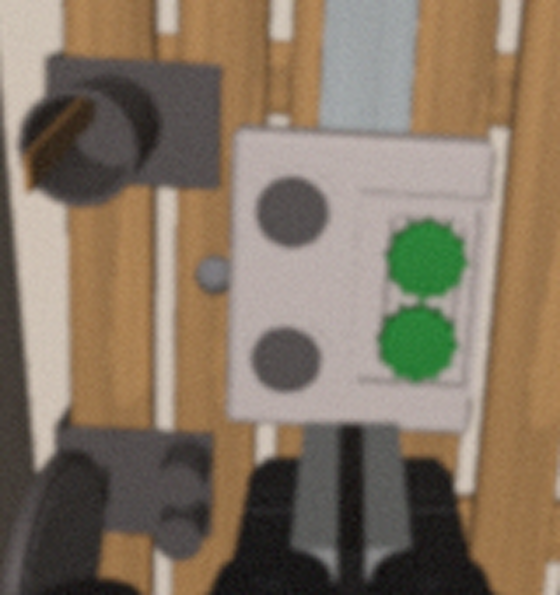

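```bash
python3 - <<'E'
from h import *
import pickle;s=pickle.load(open("w1.pkl","rb"))
for z in (140,150,160):print(z,atz(s,(272.3,253),z)[:2],atz(s,(271.4,271.4),z)[:2],atz(s,(271.5,262),z)[:2])
q=quat(-0.036)
move_ptp([555,112,260],q)
move_straight([555,112,170],q,velocity=120)
f0=get_state()["ft_force"]
r=move_straight([555,112,122],velocity=20,guard=2.5)
st=get_state();print(r,st["tcp_pos"],f0,st["ft_force"],st["time_s"])
sn=snapshot("side");save(sn,"side2");sn=snapshot("wrist");save(sn,"wrist2")
E
```

```text
140 [468.77779289 -77.523112  ] [ 466.02946909 -108.58151768] [466.90016083 -92.5676463 ]
150 [470.4690071  -72.54910296] [ 467.78555848 -102.87436376] [468.63569723 -87.23850559]
160 [472.16022132 -67.57509391] [469.54164786 -97.16720985] [470.37123362 -81.90936489]
True [555.03630992 111.99848814 136.06930684] [ 0.37524532 -0.32296786  0.8033145 ] [-1.16076406 -0.37598351  4.72602995] 8.725
```

```bash
python3 - <<'E'
import cv2
a=cv2.imread("pics/side2.png")[150:290,200:420];cv2.imwrite("pics/side2c.png",cv2.resize(a,None,fx=3.5,fy=3.5,interpolation=cv2.INTER_CUBIC))
E
```

```text
(no output)
```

View pics/side2c.png

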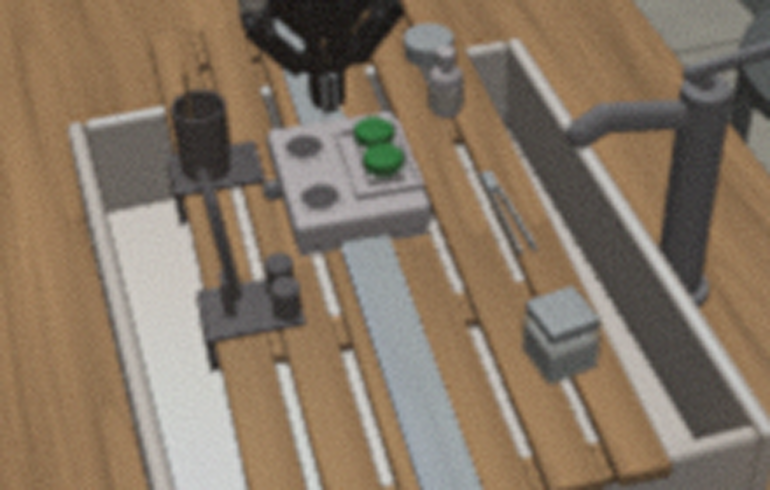

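View pics/wrist2.png

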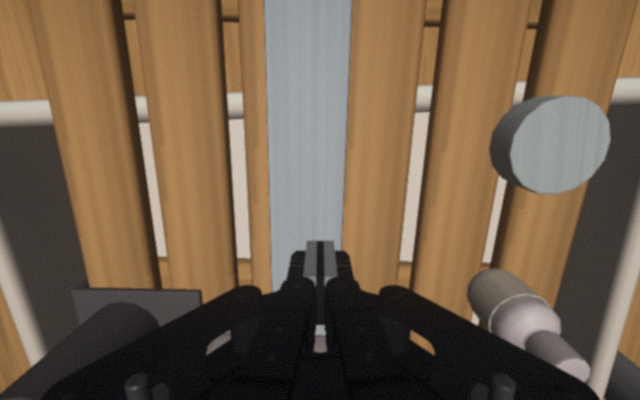

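The side view shows the fingertip over the rail behind the tray, clear of the cup and dropper. The rail top is at z = 136, so the push height is about 146.

```bash
cat >> h.py <<'E'
X0,Y0,ZP=555.,112.,146.
def pt(d,z=None): return [X0-0.036*d,Y0-d,ZP if z is None else z]
E
python3 - <<'E'
from h import *
move_straight(pt(0),velocity=40)
f0=np.array(get_state()["ft_force"]);np.save("f0.npy",f0)
r=move_straight(pt(45),velocity=30,guard=1.2)
st=get_state();d=Y0-st["tcp_pos"][1];print("contact",r,d,np.round(np.array(st["ft_force"])-f0,2),st["time_s"])
if r:
    move_straight(pt(d+45),velocity=40)
    st=get_state();print(st["tcp_pos"],np.round(np.array(st["ft_force"])-f0,2),st["time_s"])
    s=snapshot("scene");save(s,"scene3");s=snapshot("side");save(s,"side3")
    a=s["color"][150:290,200:420,::-1];cv2.imwrite("pics/side3c.png",cv2.resize(a,None,fx=3.5,fy=3.5))
    for q in("tray","mirror","case"):print(q,[np.round(w(s,x["centre"])) for x in boxes_of("side",q)[:1]])
E
```

```text
contact True 35.06718380091752 [-0.36 -0.19  0.09] 10.3167
[552.54832271  31.73730236 146.39607711] [-1.09 -0.57  0.83] 11.6083
tray [array([528., -69., 160.])]
mirror [array([ 436., -101.,  140.])]
case [array([566., -43., 176.])]
```

View pics/side3c.png

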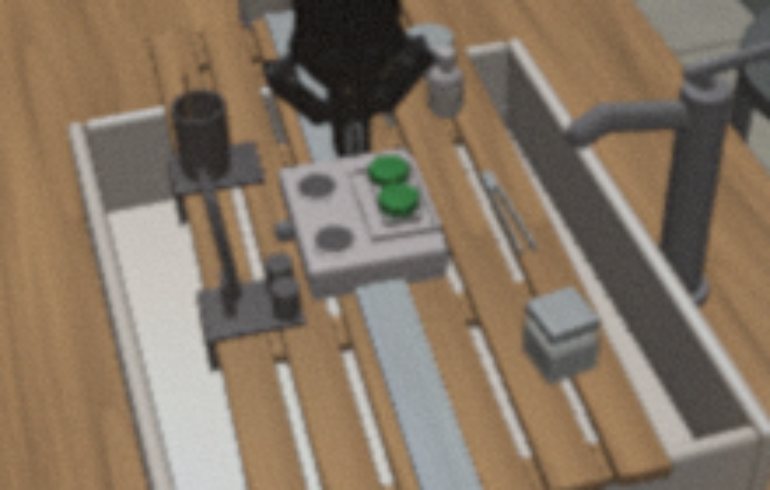

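The side view shows the tray moved about 47 mm, with the nose ball at crop (285,230) just before the first post at (278,268). The case is still riding within the lip. Now I'll step slowly and watch the force.

```bash
python3 - <<'E'
from h import *
f0=np.load("f0.npy")
d=80.3;pk=0;log=[]
while d<128:
    d+=2.0; move_straight(pt(d),velocity=15)
    st=get_state();f=np.array(st["ft_force"])-f0
    log.append((round(d,1),round(st["tcp_pos"][1],1),round(f[1],1)))
    pk=max(pk,f[1])
    if pk>4 and f[1]<0.7: break
print(log);print(st["time_s"])
s=snapshot("side");save(s,"side4")
a=s["color"][150:290,200:420,::-1];cv2.imwrite("pics/side4c.png",cv2.resize(a,None,fx=3.5,fy=3.5))
E
```

```text
[(82.3, np.float64(29.7), np.float64(1.4)), (84.3, np.float64(27.6), np.float64(1.0)), (86.3, np.float64(25.5), np.float64(-0.1)), (88.3, np.float64(23.5), np.float64(0.4)), (90.3, np.float64(21.5), np.float64(1.2)), (92.3, np.float64(19.5), np.float64(0.5)), (94.3, np.float64(17.5), np.float64(0.0)), (96.3, np.float64(15.5), np.float64(-0.0)), (98.3, np.float64(13.5), np.float64(1.0)), (100.3, np.float64(11.5), np.float64(0.6)), (102.3, np.float64(9.5), np.float64(0.7)), (104.3, np.float64(7.5), np.float64(-0.2)), (106.3, np.float64(5.5), np.float64(-0.1)), (108.3, np.float64(3.5), np.float64(0.4)), (110.3, np.float64(2.2), np.float64(4.8)), (112.3, np.float64(0.2), np.float64(4.9)), (114.3, np.float64(-1.9), np.float64(4.6)), (116.3, np.float64(-4.2), np.float64(3.3)), (118.3, np.float64(-6.6), np.float64(2.1)), (120.3, np.float64(-8.8), np.float64(1.7)), (122.3, np.float64(-10.8), np.float64(-0.4))]
17.825
```

View pics/side4c.png

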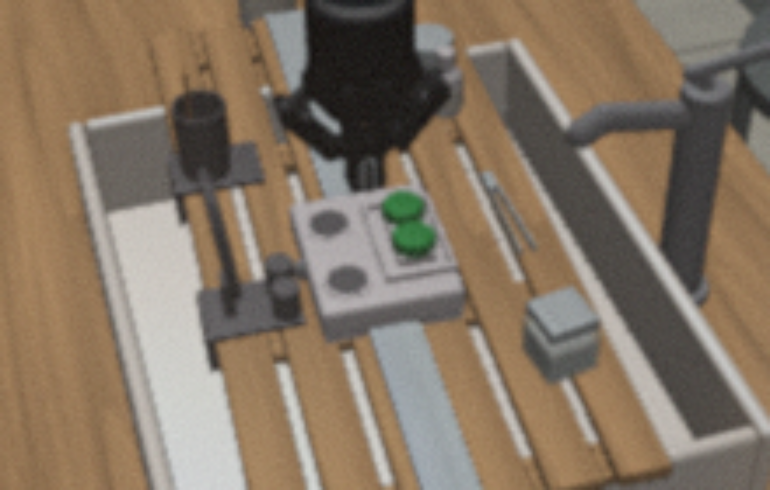

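The ball, at crop (293,268), is still beside the first post, right at the crest. The force has dropped but the tray is not yet drawn in, so I'll nudge it on in 1 mm steps and track the tray's image motion.

```bash
python3 - <<'E'
from h import *
f0=np.load("f0.npy")
d=122.3;log=[]
def g():
    s=snapshot("side");c=s["color"].astype(int)
    m=(c[...,1]-np.maximum(c[...,0],c[...,2])>50); m[:150]=0
    v,u=np.nonzero(m); return s,np.round([u.mean(),v.mean(),len(u)],2)
print(g()[1])
v0=None
while d<129:
    d+=1; move_straight(pt(d),velocity=15); dwell(0.1)
    st=get_state();f=np.array(st["ft_force"])-f0
    s,uv=g(); print(round(d,1),np.round(st["tcp_pos"][1],1),np.round(f[1],1),uv)
    if v0 is not None and uv[1]-v0>1.5: print("drop");break
    v0=uv[1]
dwell(.3);s,uv=g();print(uv,get_state()["time_s"])
save(s,"side5")
a=s["color"][150:290,200:420,::-1];cv2.imwrite("pics/side5c.png",cv2.resize(a,None,fx=3.5,fy=3.5))
E
```

```text
[316.35 212.84  86.  ]
123.3 -11.4 -0.4 [316.19 212.76  93.  ]
124.3 -12.4 -0.5 [316.54 213.44  89.  ]
125.3 -13.3 -0.5 [317.74 216.64  95.  ]
drop
[317.78 216.81  99.  ] 19.475
```

View pics/side5c.png

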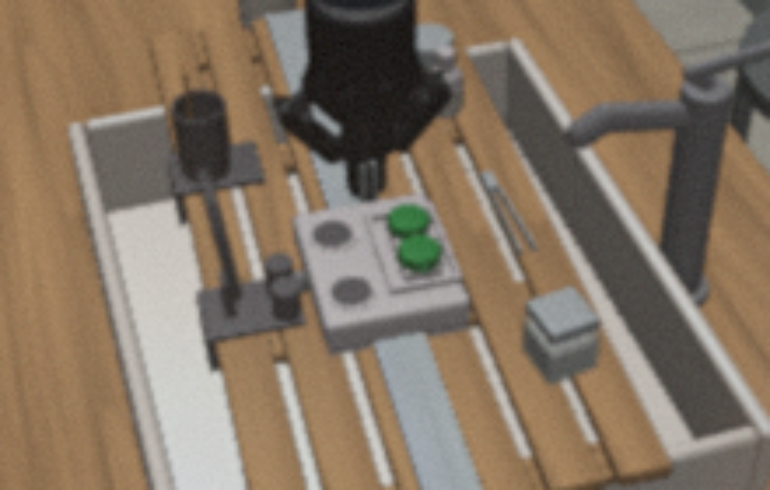

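The tray jumped forward by itself and a gap has opened at the finger; the ball, at crop (293,283), now sits between the posts. I'll retreat and check from above.

```bash
python3 - <<'E'
from h import *
move_straight(pt(100),velocity=80)
move_straight(pt(100,300),velocity=150)
p=get_state()["tcp_pos"]
move_straight([540,0,420],velocity=150)
s=snapshot("wrist");save(s,"wrist6")
for q in ("tray","nose_tip","mirror","case"):
    r=boxes_of("wrist",q); print(q,[(np.round(w(s,d["centre"])),round(d["p"],2)) for d in r[:1]])
cv2.imwrite("pics/crop6.png",cv2.resize(s["color"][100:270,210:390,::-1],None,fx=3.5,fy=3.5,interpolation=cv2.INTER_CUBIC))
import pickle;pickle.dump(s,open("w6.pkl","wb"))
s=snapshot("side");cv2.imwrite("pics/side6c.png",cv2.resize(s["color"][150:290,200:420,::-1],None,fx=3.5,fy=3.5))
print(get_state()["time_s"],get_state()["ft_force"])
E
```

```text
tray [(array([524., -65., 163.]), 0.92)]
nose_tip [(array([650., -49., 138.]), 0.51)]
mirror [(array([432., -83., 194.]), 0.92)]
case [(array([560., -88., 181.]), 0.94)]
22.375 [-0.689411    0.14590677  0.49258997]
```

View pics/crop6.png

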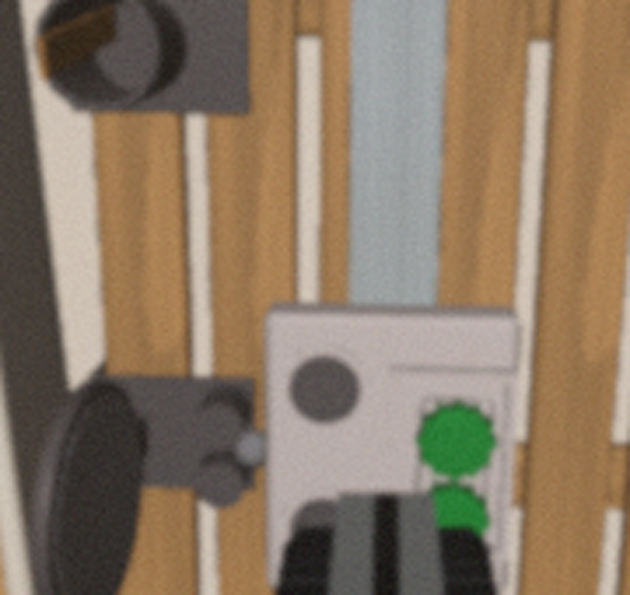

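View pics/side6c.png

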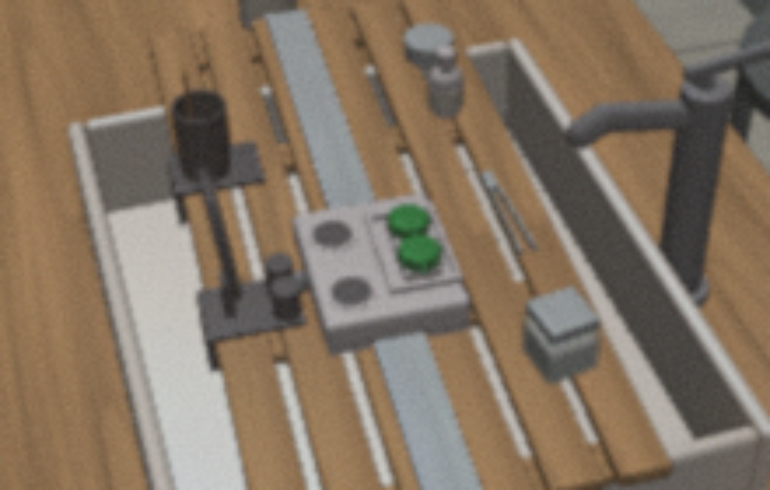

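```bash
python3 - <<'E'
from h import *
import pickle
a=pickle.load(open("w1.pkl","rb"));b=pickle.load(open("w6.pkl","rb"))
# deck rear edge near x~544
print(atz(a,(324,158.5),159),atz(b,(210+390/3.5,100+314/3.5),159))
# ball vs plate edges/posts in new view
f=lambda u,v,z:np.round(atz(b,(210+u/3.5,100+v/3.5),z),1)
print("ball",f(252,447,150)); 
for z in(160,165,170,175):print(z,"posts",f(225,405,z),f(222,482,z),(f(225,405,z)+f(222,482,z))[1]/2)
print("plate edge y",f(180,377,146),f(180,488,146))
E
```

```text
[545.75601829  68.27128034 159.        ] [539.36637045 -33.22669737 159.        ]
ball [481.1 -89.7 150. ]
160 posts [473.2 -67.7 160. ] [ 469.4 -100.4  160. ] -84.05000000000001
165 posts [474.1 -66.  165. ] [470.4 -98.3 165. ] -82.15
170 posts [475.  -64.2 170. ] [471.3 -96.1 170. ] -80.15
175 posts [475.8 -62.5 175. ] [472.2 -93.9 175. ] -78.2
plate edge y [453.5 -60.  146. ] [ 449.1 -108.6  146. ]
```

```bash
python3 - <<'E'
from h import *
print(get_state()["time_s"]); close_job()
E
```

```text
22.375
the job is handed in; nothing more can be done
```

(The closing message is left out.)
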